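Un-nest the clay pots and pack each in its gift box

ROBOT

A 7-joint arm with a two-finger parallel gripper is mounted at the origin on the work surface. World frame = base frame: x ahead of the robot, y to its left, z up, the work surface at z = 0. Lengths are in m, angles in rad, forces in N, time in s.
With the tool pointing down it reaches from about 0.35 to 0.9 m from the base axis. Payload 19.9 kg.
Tool frame: the origin (TCP) lies between the finger pads; the fingertips stand 19 mm ahead of it and the grasp point (between the pads) is the TCP; z points along the fingers, y is the line along which they close (so a half turn about z gives the same grasp; the last joint's range is limited). The gripper opens to 94 mm and grips with 3 to 60 N. Pads are 16 mm wide; open, the fingers measure 119 mm over their backs; the gripper's body (75 mm by 177 mm) begins 78 mm behind the grasp point.
Start: joints at [1.103, 0.417, -0.01, 1.614, 0.005, 1.111, -0.053], TCP at [0.259, -0.569, 0.196] pointing down, gripper open.
Joint ranges: [-2.81, 2.81], [-0.39, 2.02], [-1.27, 1.25], [0.06, 2.57], [-1.19, 4.33], [0.19, 2], [-2.82, 2.82]. Speed limits (rad/s): [1.89, 1.89, 2.39, 2.39, 3.01, 3.01, 3.01].

INTERFACE

Orientations are given as a 3x3 rotation matrix whose columns are the frame's x, y, z axes.
In Python, from rig import robot gives the robot as it stands. Calls block until the motion is done:
- robot.move_ptp(position, orientation): joint-space move of the TCP to a pose.
- robot.move_linear(position, velocity=0.15, frame=None, threshold=None): straight line of the TCP; frame=None keeps the orientation; velocity is the mean speed in m/s. With threshold (N) it stops when the force on the tool has changed by that much, and returns True; else False.
- robot.goto_joints(angles): joint-space move.
- robot.gripper_to(opening): finger opening in m; the grip force is fixed at half the most; returns when the fingers have stopped.
- robot.pause(seconds).
- robot.ik(position, orientation): joint angles nearest the present ones, or None.
- robot.get_state(): the state.
- robot.grab_frame(name): name is "scene" or "top" or "wrist"; returns the picture (384x512x3 uint8, red, green, blue); there is no depth.
- robot.camera_info(name): a dict with "fx", "fy", "cx", "cy" (pixels), "rvec" (rotation vector, rad) and "tvec" (3), from world to camera coordinates, as OpenCV has them. Camera axes: x right, y down, z forward; pixel columns grow to the right and rows downward; lengths in m; the calibration is good to about 2 mm. A picture is of the moment at which its call begins: read the wrist's pose just before it. camera_info takes no time and is no camera call; for the wrist camera it gives the pose at the moment of the call.
A pose or a line that the arm cannot do raises robot.PlanningError and nothing moves.
- robot.sign_off(): hands the job in; it is judged then, once.
The state is a dict: "time": time; "qpos": joint angles; "joint_vel": joint speeds; "effort": joint torques, N m; "ee_pos": TCP position; "tool_rot": TCP orientation; "force": force on the tool from outside, world axes, zero at the start; "moment": the same for the moment, N m; "opening": finger opening in m; "grasp_force": force on a finger pad.
Only numpy, scipy, OpenCV 4.12 (cv2) and the standard library are available. Lean on these libraries where they do the work, as an engineer would, in place of code of your own. Each camera call takes 0.05 s, during which the arm holds its last target. There are 200 camera calls.

TASK

Take the three nested round pots apart, lifting each out by itself from the innermost (the slim bud vase, then the tumbler, which leaves the low cup), and pack every pot upright, flat on the floor of the open gift box of its size: the low cup in the large square box, the tumbler in the middle square box, the bud vase in the small square box, and the flat slab vase, which stands apart, in the oblong box. Set them down gently, never dropping or tipping one, leave the thread spool and the glaze jar where they stand, and let go of everything at the end.

Things in the scene. Friction and masses are not known exactly. Their poses are not given: they have to be found in the camera images.
- low_cup: Low, wide round cup of unglazed pinkish clay, 46 mm tall, outer diameter 60 mm at the foot and 64 mm at the rim, wall 4 mm, floor 5 mm thick. Loose, about 0.16 kg. Stands on the table at the start with the tumbler and the bud vase nested in it. Origin: centre of its underside, z up its axis.
- tumbler: Straight round tumbler of the same clay, 76 mm tall, outer diameter 44 mm at the foot and 48 mm at the rim, wall 4 mm, floor 5 mm thick. Loose, about 0.14 kg. At the start stands inside the low cup, on its floor, so its rim is 81 mm above the table, and holds the bud vase. Origin: centre of its underside, z up its axis.
- bud_vase: Slim round cylindrical bud vase of the same clay, 30 mm in diameter throughout, 112 mm tall, with a dark mouth on top. Loose, about 0.12 kg. At the start stands inside the tumbler, on its floor, so its top is 122 mm above the table. Origin: centre of its underside, z up its axis.
- slab_vase: Flat-sided rectangular vase of the same clay, 78 mm long (its x), 34 mm thick (its y), 70 mm tall, with a dark slot on top. Loose, about 0.2 kg, standing by itself on the table. Origin: centre of its underside, z up.
- large_box: Largest square open kraft-cardboard gift-box base, fixed to the table; inside 80 x 80 mm, walls 3 mm thick and 16 mm high over the table, floor 3 mm thick. Origin: centre of its underside, on the table. Its x and y are square to its walls. It is for the low cup.
- middle_box: Middle-sized square open kraft-cardboard gift-box base, fixed to the table; inside 64 x 64 mm, walls 3 mm thick and 16 mm high over the table, floor 3 mm thick. Origin: centre of its underside, on the table. Its x and y are square to its walls. It is for the tumbler.
- small_box: Smallest square open kraft-cardboard gift-box base, fixed to the table; inside 48 x 48 mm, walls 3 mm thick and 16 mm high over the table, floor 3 mm thick. Origin: centre of its underside, on the table. Its x and y are square to its walls. It is for the bud vase.
- oblong_box: Oblong open kraft-cardboard gift-box base, fixed to the table; inside 98 (along its x) x 54 (along its y) mm, walls 3 mm thick and 16 mm high over the table, floor 3 mm thick. Origin: centre of its underside, on the table. It is for the slab vase, with the vase's length along the box's length.
- thread_spool: Spool of gold thread with white flanges, standing on end: 40 mm in diameter, 44 mm tall, loose. To be left alone. Origin: centre of its underside.
- glaze_jar: Small glass jar with a blue lid, 40 mm in diameter, 48 mm tall, loose. To be left alone. Origin: centre of its underside.

How it is judged:
By the outcome, as a careful person would: the job done as asked, in the order asked, and still so for the second after the job is handed in, with the robot touching nothing.
It also fails if it takes over 112 s, if anything falls off the work surface, if the arm or the gripper's body presses on something with over 40 N, if the wrist force passes 120 N, or if a joint passes its speed limit or range.

## Working session

There is one attempt and no reset: what is moved stays moved. The work goes in short steps, each a Python script; the robot and the scene stay as the last script left them, time stands still between calls to the robot, and variables do not carry over. Pictures are saved under pics/ and viewed, at most 14 in all, crops included, and the job is handed in when it is done.

```bash
ls; mkdir -p pics
python3 - <<'E'
from rig import robot
import cv2
for n in("top","scene"):
    im=robot.grab_frame(n); cv2.imwrite(f"pics/{n}0.png",im[:,:,::-1]); print(n,robot.camera_info(n))
print(robot.get_state()["ee_pos"],robot.get_state()["tool_rot"])
E
```

```text
pics
top {'fx': 372.9286594894985, 'fy': 372.9286594894985, 'cx': 258.64214950618134, 'cy': 196.63510580103994, 'rvec': array([ 2.17843093, -2.19478482,  0.14443232]), 'tvec': array([-0.01148449,  0.54943129,  0.72710215])}
scene {'fx': 373.95205789372847, 'fy': 373.95205789372847, 'cx': 255.2803448186235, 'cy': 186.78120632879822, 'rvec': array([ 2.09091906,  0.56842887, -0.28843637]), 'tvec': array([-0.45391365, -0.12865094,  1.08964805])}
[ 0.25857748 -0.56861867  0.19530166] [[ 9.10284912e-01  4.13982010e-01 -5.24156811e-04]
 [ 4.13982336e-01 -9.10284389e-01  9.78307424e-04]
 [-7.21300884e-05 -1.10753015e-03 -9.99999384e-01]]
```

View pics/top0.png

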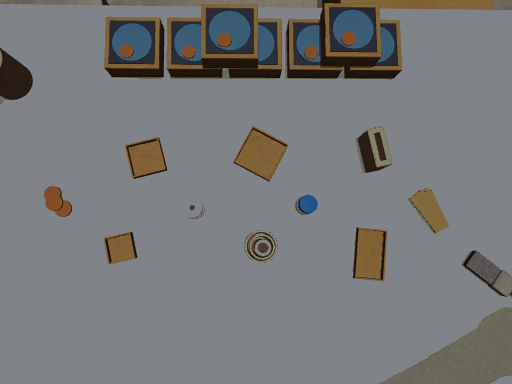

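View pics/scene0.png

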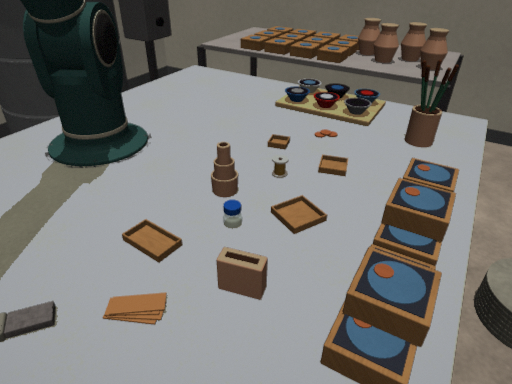

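Top view: small box about (121,248), middle (146,158), large (261,153), oblong (370,254), slab vase (375,150), nest (262,246), spool (193,208), jar (307,205). The scene view agrees with this layout. Next I turn these pixels into coarse positions.

```bash
cat > h.py <<'E'
import numpy as np, cv2
from rig import robot
def ray(ci,uv):
    R=cv2.Rodrigues(np.array(ci["rvec"]))[0]; c=-R.T@np.array(ci["tvec"])
    uv=np.atleast_2d(uv).astype(float)
    d=np.c_[(uv[:,0]-ci["cx"])/ci["fx"],(uv[:,1]-ci["cy"])/ci["fy"],np.ones(len(uv))]@R
    return c,d
def onz(ci,uv,z):
    c,d=ray(ci,uv); return c+d*((z-c[2])/d[:,2])[:,None]
def proj(ci,P):
    return cv2.projectPoints(np.atleast_2d(P).astype(float),np.array(ci["rvec"]),np.array(ci["tvec"]),np.array([[ci["fx"],0,ci["cx"]],[0,ci["fy"],ci["cy"]],[0,0,1]]),None)[0][:,0]
def down(yaw):   # tool down; closing axis y at angle yaw in world
    y=np.array([np.cos(yaw),np.sin(yaw),0]); z=np.array([0,0,-1.]); return np.c_[np.cross(y,z),y,z]
def rect(ci,mask,z,near):
    cs=cv2.findContours(mask.astype(np.uint8),cv2.RETR_EXTERNAL,cv2.CHAIN_APPROX_NONE)[0]
    cs=[c for c in cs if cv2.contourArea(c)>150]
    c=min(cs,key=lambda c:np.linalg.norm(c[:,0].mean(0)-near))
    P=onz(ci,c[:,0],z)[:,:2]
    (x,y),(w,h),a=cv2.minAreaRect((P*1000).astype(np.float32))
    if h>w: w,h,a=h,w,a+90
    return np.array([x,y])/1000,(w,h),(a+90)%180-90
E
python3 - <<'E'
from h import *
im=cv2.imread("pics/top0.png"); ci=robot.camera_info("top")
c,_=ray(ci,[0,0]); print("cam",c)
bg=np.median(im[180:330,60:400].reshape(-1,3),0); print(bg)
m=(np.abs(im.astype(int)-bg).max(2)>35)
for n,uv,z in [("small",(121,248),.016),("middle",(146,158),.016),("large",(261,153),.016),("oblong",(370,254),.016),("slab",(375,150),.07),("nest",(262,246),.046),("spool",(193,208),.044),("jar",(307,205),.048)]:
    r=rect(ci,m,z,np.array(uv)); print(n,r[0].round(4),np.round(r[1],0),round(r[2],1), "r",np.linalg.norm(r[0]).round(3))
print("vase top",onz(ci,(263,248),.122))
for p in [(0.6,0.2,.2)]: print(robot.ik(p,down(0.)))
E
python3 -c "
import cv2;i=cv2.imread('pics/top0.png')[90:290,90:430];cv2.imwrite('pics/topc.png',cv2.resize(i,None,fx=2.35,fy=2.35,interpolation=2))"
```

```text
cam [0.47529662 0.00994558 0.77761069]
[136. 131. 128.]
small [0.4499 0.2626] [59. 54.] -77.8 r 0.521
middle [0.6328 0.2158] [74. 72.] 14.6 r 0.669
large [ 0.6406 -0.0201] [90. 87.] -28.4 r 0.641
oblong [ 0.432 -0.241] [104.  67.] -6.1 r 0.495
slab [ 0.6435 -0.2524] [57. 15.] 11.7 r 0.691
nest [ 0.4519 -0.0158] [60. 56.] 89.2 r 0.452
spool [0.627  0.2082] [71. 70.] 14.6 r 0.661
jar [ 0.5314 -0.1071] [45. 37.] -68.6 r 0.542
vase top [[ 0.44990294 -0.01915537  0.122     ]]
[ 0.21080295  0.55503222 -0.82970752  1.56821399  0.42861016  1.20942471
 -0.69783894]
```

View pics/topc.png

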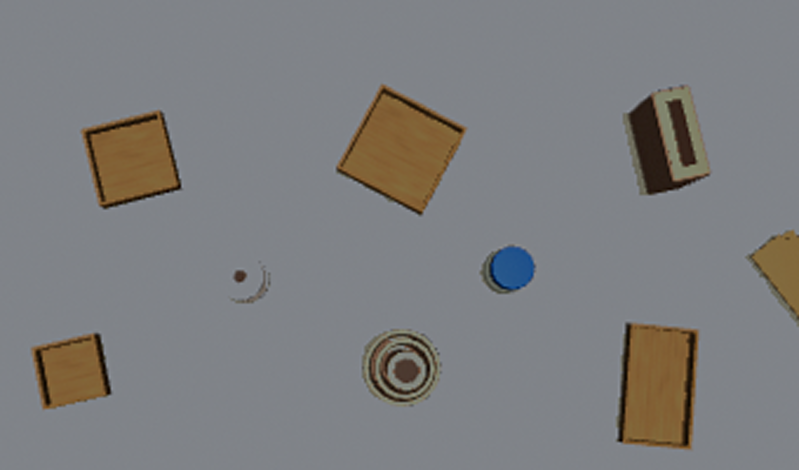

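The top view gives consistent box sizes and positions: edges come out within about 4 mm of nominal, and every reach is 0.45–0.69 m. I'll refine from the wrist camera, first over the nest.

Run:
```python
from h import *
s=robot.get_state(); print(s["time"])
for yaw in (0,np.pi/2,-np.pi/2,np.pi): print(yaw,[ (lambda q:None if q is None else q.round(2))(robot.ik(p,down(yaw))) for p in [(.45,-.018,.30),(.45,.26,.2)]])
robot.move_ptp((.47,-.04,.32),down(-np.pi/2) if robot.ik((.47,-.04,.32),down(-np.pi/2)) is not None else down(np.pi/2))
s=robot.get_state();print(s["time"],s["qpos"].round(2),s["ee_pos"])
ci=robot.camera_info("wrist");im=robot.grab_frame("wrist");cv2.imwrite("pics/w1.png",im[:,:,::-1])
import pickle;pickle.dump(ci,open("w1.pkl","wb"))
for n,p in dict(vase=(.45,-.018,.122),cup=(.45,-.018,.046),large=(.64,-.02,.016),jar=(.53,-.107,.048)).items(): print(n,proj(ci,p))
print(ray(ci,[0,0])[0])
```

```text
0.1
0 [array([ 0.59,  0.03, -0.63,  1.87,  0.02,  1.25, -0.04]), array([ 0.29,  0.41, -1.08,  1.84,  0.4 ,  1.13, -0.93])]
1.5707963267948966 [array([ 0.72,  0.03, -0.76,  1.86,  0.03,  1.25,  1.52]), array([ 0.35,  0.46, -1.19,  1.84,  0.47,  1.16,  0.57])]
-1.5707963267948966 [array([ 0.46,  0.02, -0.5 ,  1.87,  0.01,  1.25, -1.61]), array([ 0.28,  0.4 , -1.06,  1.84,  0.39,  1.13, -2.5 ])]
3.141592653589793 [None, array([ 0.29,  0.41, -1.08,  1.84,  0.4 ,  1.13,  2.21])]
2.1917 [ 0.45  0.05 -0.45  1.8   0.02  1.3  -1.57] [ 0.46999683 -0.04073183  0.31979097]
vase [[240.2974305  184.39937808]]
cup [[243.21138831 172.61305829]]
large [[243.87751003  38.76895332]]
jar [[304.80501299 117.75708753]]
[ 0.54202716 -0.04155762  0.5080998 ]
```

View pics/w1.png

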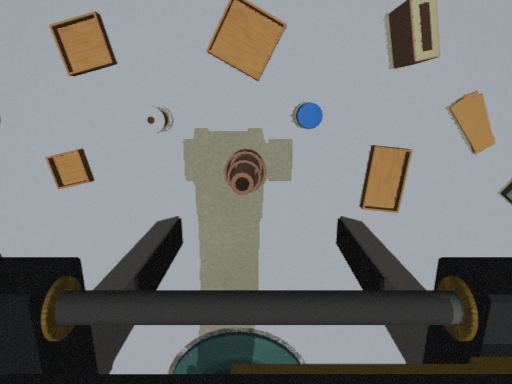

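The wrist view shows everything: vase mouth about (242,184), small box (70,168), middle (84,45), large (247,38), oblong (386,178) and slab top (423,28). I'll measure from this view and compare with the top view.

Run:
```python
from h import *
import pickle
W=(pickle.load(open("w1.pkl","rb")),cv2.imread("pics/w1.png")); T=(robot.camera_info("top"),cv2.imread("pics/top0.png"))
def rep(tag,v,z,near,kind):
    ci,im=v; hsv=cv2.cvtColor(im,cv2.COLOR_BGR2HSV).astype(int)
    if kind=="box": m=(hsv[...,1]>90)&(abs(hsv[...,0]-14)<14)|((hsv[...,2]<70))
    if kind=="slab": m=((hsv[...,1]>30)&(hsv[...,0]<35))&(hsv[...,2]>120)
    try:
        r=rect(ci,m,z,np.array(near)); print(tag,r[0].round(4),np.round(r[1],1),round(r[2],1))
    except Exception as e: print(tag,e)
for n,tu,wu in [("small",(121,248),(70,168)),("middle",(146,158),(84,45)),("large",(261,153),(247,38)),("oblong",(370,254),(386,178))]:
    rep(n+" T",T,.016,tu,"box");rep(n+" W",W,.016,wu,"box")
rep("slab T",T,.07,(381,147),"slab");rep("slab W",W,.07,(426,30),"slab")
print("mouth W",onz(W[0],(242,184),.122),"T",onz(T[0],(262.7,247.5),.122))
for v,f,n in((W,(380,0,450,70),"a"),(T,(350,120,400,180),"b"),(W,(210,140,280,210),"c"),(T,(235,220,290,275),"d")):
    x0,y0,x1,y1=f; cv2.imwrite(f"pics/{n}.png",cv2.resize(v[1][y0:y1,x0:x1],(300,300),interpolation=cv2.INTER_NEAREST))
a=[cv2.imread(f"pics/{n}.png") for n in "abcd"]; cv2.imwrite("pics/mosaic.png",np.vstack([np.hstack(a[:2]),np.hstack(a[2:])]))
```

```text
small T [0.4498 0.2626] [58.2 53.9] -77.3
small W [0.4504 0.259 ] [61.5 53.1] -77.1
middle T [0.6328 0.2157] [72.5 72.1] 14.5
middle W [0.6328 0.2127] [74.7 72.8] -75.5
large T [ 0.6414 -0.0208] [87.9 85.9] -28.4
large W [ 0.6417 -0.0226] [86.3 85.6] -28.2
oblong T [ 0.4321 -0.2418] [103.5  64.2] -6.1
oblong W [ 0.4324 -0.243 ] [103.9  64.1] -6.0
slab T [ 0.6432 -0.2512] [76.7 32.5] 11.6
slab W [ 0.641  -0.2526] [72.9 32.9] 11.7
mouth W [[ 0.45051611 -0.02015499  0.122     ]] T [[ 0.45077313 -0.01864039  0.122     ]]
```

View pics/mosaic.png

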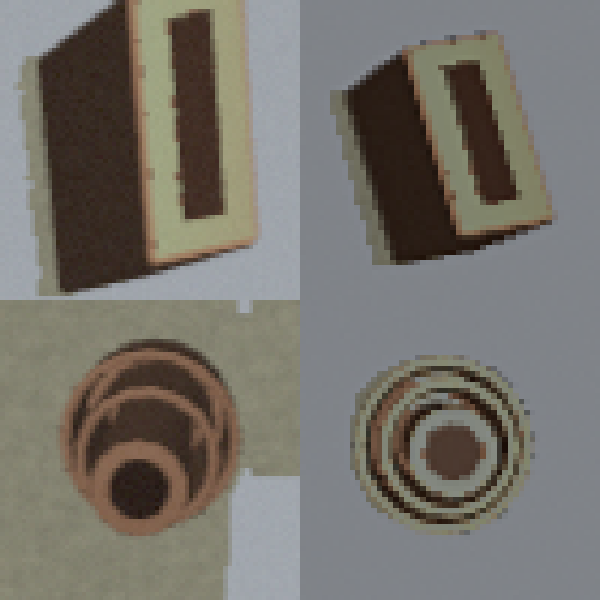

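Slab, boxes and nest agree across the two views within about 3 mm, and the outer box walls explain the size bias. The mosaic shows the slab's top face cleanly and the concentric rims of the nest. That's good enough for the 8 mm margins, so I start with the vase.

```bash
cat >> h.py <<'E'
P=dict(small=(.450,.2635),middle=(.634,.216),large=(.641,-.0215),oblong=(.4322,-.2443))
def st(t):
    s=robot.get_state(); print(t,"t",round(s["time"],1),"p",s["ee_pos"].round(4),"F",s["force"].round(1),"open",round(s["opening"],4),"g",round(s["grasp_force"],1),"q",s["qpos"].round(2)); return s
def pick(xy,z,yaw,op,zup,zpre):
    robot.gripper_to(op); robot.move_ptp((*xy,zpre),down(yaw))
    if robot.move_linear((*xy,z),.12,threshold=6): st("CONTACT"); return False
    robot.gripper_to(0); st("gripped")
    robot.move_linear((*xy,z+.01),.04); robot.move_linear((*xy,zup),.15); st("lifted"); return True
def place(xy,grip,yaw,zup,op):
    """grip: TCP height above the pot's underside"""
    robot.move_ptp((*xy,zup),down(yaw)); zt=.003+grip
    robot.move_linear((*xy,zt+.015),.12); robot.pause(.2)
    print("touch",robot.move_linear((*xy,zt-.003),.02,threshold=4)); s=st("down"); print("above nominal",s["ee_pos"][2]-zt)
    robot.gripper_to(op); robot.pause(.2)
    robot.move_linear((*xy,max(zup,.2)),.15); st("clear")
E
python3 - <<'E'
from h import *
robot.goto_joints([.09,0,0,1.84,0,1.3,-1.6]); s=st("cfg"); print(s["tool_rot"].round(2))
pick((.4506,-.0195),.108,-np.pi/2,.06,.235,.17)
im=robot.grab_frame("scene"); cv2.imwrite("pics/s1.png",im[100:260,120:390,::-1])
im=robot.grab_frame("wrist"); cv2.imwrite("pics/w2.png",im[:,:,::-1])
print(robot.ik((*P["small"],.235),down(-np.pi/2)))
E
```

```text
cfg t 2.9 p [ 0.449  -0.0708  0.3226] F [-0.1  0.2  0.1] open 0.0943 g 0.0 q [ 0.09  0.   -0.    1.84  0.    1.3  -1.6 ]
[[ 0.99 -0.12  0.  ]
 [-0.12 -0.99 -0.  ]
 [ 0.    0.   -1.  ]]
gripped t 5.5 p [ 0.4508 -0.0195  0.1082] F [0.3 0.3 3.7] open 0.0282 g 30.0 q [ 0.03  0.23 -0.06  2.11  0.02  0.8  -1.61]
lifted t 6.9 p [ 0.4501 -0.0195  0.2342] F [ 0.2 -0.3 -1.6] open 0.0277 g 30.0 q [ 0.03  0.06 -0.06  1.98  0.    1.1  -1.6 ]
[-0.30714168  0.20930188 -0.32371033  1.81430621  0.07315532  1.12959898
 -2.22633716]
```

View pics/w2.png

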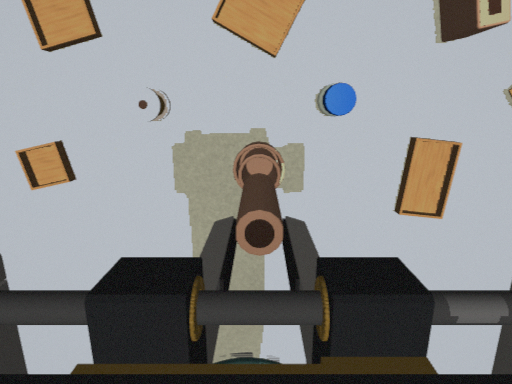

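The vase is held upright (mouth at (260,233)) at about 1.6 N of load, so the tumbler stayed behind in the cup, rim about (259,163). Placing it now.

Run:
```python
from h import *
place(P["small"],.098,-np.pi/2+.0,.235,.055)
import pickle
robot.move_ptp((.43,.06,.30),down(-np.pi/2)); st("look")
ci=robot.camera_info("wrist"); im=robot.grab_frame("wrist"); cv2.imwrite("pics/w3.png",im[:,:,::-1]); pickle.dump(ci,open("w3.pkl","wb"))
print(proj(ci,(.4506,-.0195,.081)),proj(ci,(.4506,-.0195,.046)),proj(ci,(*P["small"],.115)))
```

```text
touch True
down t 10.1 p [0.4501 0.2636 0.1011] F [-1.1 -0.2  5.5] open 0.0279 g 30.0 q [-0.33  0.37 -0.3   1.95  0.14  0.85 -2.29]
above nominal 9.41245022605397e-05
clear t 12.0 p [0.4496 0.2633 0.2342] F [-0.4 -0.6 -0.1] open 0.0551 g 0.0 q [-0.31  0.21 -0.33  1.81  0.07  1.13 -2.23]
look t 12.8 p [0.43   0.0611 0.2995] F [-0.6 -0.5 -0.2] open 0.055 g 0.0 q [-0.01 -0.02 -0.2   1.91 -0.    1.25 -1.78]
[[320.63490747 150.1642541 ]] [[315.88677328 146.99473121]] [[ 87.92315526 153.98258833]]
```

View pics/w3.png

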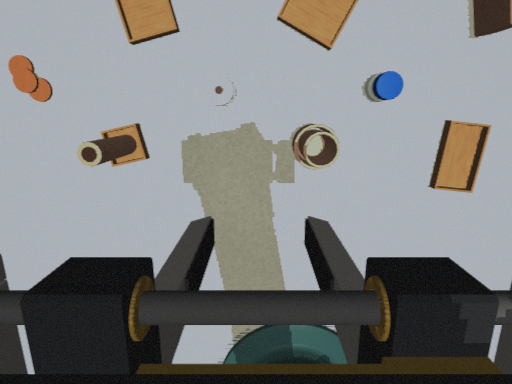

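The vase stands in the small box, its mouth at (89,153) against (88,154) predicted. The tumbler rim is at about (321,149) against (320.6,150.2), so the nest hasn't shifted. Tumbler next.

Run:
```python
from h import *
import pickle
if pick((.4508,-.0195),.069,-np.pi/2,.075,.2,.13):
    place(P["middle"],.064,-np.pi/2,.2,.07)
    robot.move_ptp((.45,.02,.30),down(-np.pi/2)); st("look")
    ci=robot.camera_info("wrist"); im=robot.grab_frame("wrist"); cv2.imwrite("pics/w4.png",im[:,:,::-1]); pickle.dump(ci,open("w4.pkl","wb"))
    print(proj(ci,(.4508,-.0195,.046)),proj(ci,(*P["middle"],.079)))
```

```text
gripped t 15.5 p [ 0.451  -0.0195  0.0692] F [-0.2  0.2  6.3] open 0.0457 g 30.0 q [ 0.07  0.3  -0.11  2.14  0.05  0.71 -1.64]
lifted t 16.8 p [ 0.4503 -0.0195  0.1992] F [ 0.8 -0.1 -1. ] open 0.0455 g 30.0 q [ 0.08  0.1  -0.11  2.02  0.01  1.02 -1.61]
touch True
down t 20.0 p [0.6339 0.216  0.0671] F [1.  0.5 3.7] open 0.0456 g 30.0 q [-0.2   0.64 -0.26  1.59  0.19  0.94 -2.09]
above nominal 7.3872806127806e-05
clear t 21.8 p [0.6336 0.2158 0.199 ] F [-0.1  0.1  0.1] open 0.0699 g 0.0 q [-0.18  0.51 -0.28  1.48  0.15  1.18 -2.05]
look t 22.9 p [0.4505 0.0206 0.2996] F [-0.4  0.1  0. ] open 0.07 g 0.0 q [ 0.14  0.02 -0.25  1.88  0.    1.25 -1.69]
[[286.70840015 161.34732459]] [[91.59079466 10.62163423]]
```

View pics/w4.png

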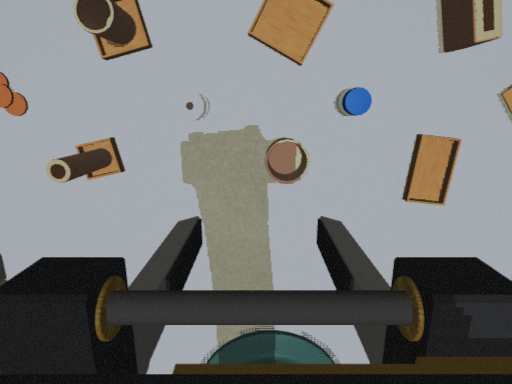

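The tumbler is standing in the middle box, and the cup rim is at (287,160), exactly as predicted. Low cup and slab vase next.

Run:
```python
from h import *
import pickle
if pick((.4508,-.0195),.037,-np.pi/2,.085,.17,.11):
    place(P["large"],.037,-np.pi/2,.17,.085)
    robot.move_ptp((.57,-.22,.30),down(-np.pi/2)); st("look")
    ci=robot.camera_info("wrist"); im=robot.grab_frame("wrist"); cv2.imwrite("pics/w5.png",im[:,:,::-1]); pickle.dump(ci,open("w5.pkl","wb"))
    print(proj(ci,[(*P["large"],.049),(.642,-.2515,.07)]))
    hsv=cv2.cvtColor(cv2.imread("pics/w5.png"),cv2.COLOR_BGR2HSV).astype(int)
    m=((hsv[...,1]>30)&(hsv[...,0]<35))&(hsv[...,2]>120)
    print(rect(ci,m,.07,proj(ci,(.642,-.2515,.07))[0]))
    m=(hsv[...,1]>90)&(abs(hsv[...,0]-14)<14)|((hsv[...,2]<70))
    print(rect(ci,m,.016,proj(ci,(*P["oblong"],.016))[0]))
```

```text
gripped t 26.3 p [ 0.4508 -0.0195  0.037 ] F [-0.1  0.  -0.4] open 0.0008 g 0.0 q [ 0.15  0.36 -0.2   2.15  0.12  0.64 -1.7 ]
lifted t 27.7 p [ 0.4503 -0.0195  0.1692] F [1.  0.4 0.2] open 0.0004 g 0.0 q [ 0.18  0.14 -0.22  2.05  0.04  0.95 -1.63]
touch False
down t 30.8 p [ 0.6411 -0.0215  0.0372] F [-0.4 -0.4 -0.5] open 0.0004 g 0.0 q [ 0.13  0.63 -0.19  1.68  0.15  0.84 -1.7 ]
above nominal -0.0028345948327850104
clear t 33.6 p [ 0.6405 -0.0215  0.199 ] F [-0.3  0.8  0.1] open 0.0851 g 0.0 q [ 0.14  0.45 -0.22  1.56  0.1   1.14 -1.67]
look t 34.5 p [ 0.5704 -0.2183  0.2991] F [0.1 0.8 0.6] open 0.0851 g 0.0 q [ 0.44  0.32 -0.17  1.51  0.05  1.31 -1.3 ]
[[112.90349338 109.7522543 ]
 [284.39636317 109.37416754]]
(array([ 0.5302854 , -0.18465329]), (324.09613037109375, 156.90548706054688), -8.833930969238281)
(array([ 0.43394043, -0.24577969]), (107.143310546875, 59.39129638671875), -6.082328796386719)
```

View pics/w5.png

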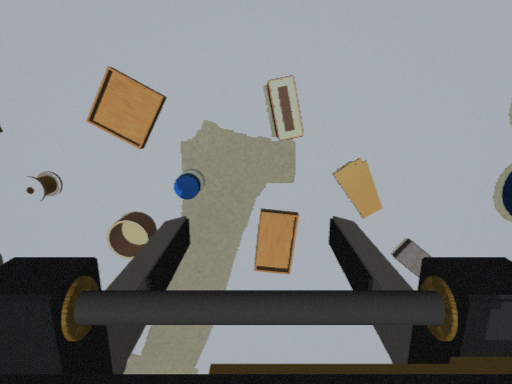

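The grip on the cup missed: the fingers closed to zero. The picture shows the cup still standing, mouth about (132,236), and the large box empty. I should have checked the opening before continuing. Locating the cup now.

Run:
```python
from h import *
import pickle
ci=pickle.load(open("w5.pkl","rb")); print("w5 cup",onz(ci,(132,236),.046), "pred pixel old",proj(ci,(.4508,-.0195,.046)))
c4=pickle.load(open("w4.pkl","rb")); print("w4 cup",onz(c4,(286.5,160.5),.046))
robot.move_ptp((.45,-.03,.27),down(-np.pi/2)); st("look")
ci=robot.camera_info("wrist"); im=robot.grab_frame("wrist"); cv2.imwrite("pics/w6.png",im[:,:,::-1]); pickle.dump(ci,open("w6.pkl","wb"))
print(proj(ci,(.4508,-.0195,.046)))
```

```text
w5 cup [[ 0.45677427 -0.02800509  0.046     ]] pred pixel old [[126.75752968 239.67462134]]
w4 cup [[ 0.45201077 -0.01917703  0.046     ]]
look t 35.5 p [ 0.4508 -0.0306  0.2702] F [ 0.4 -1.1 -0.9] open 0.0846 g 0.0 q [ 0.28  0.04 -0.28  1.92  0.01  1.18 -1.58]
[[249.92542164 165.25545643]]
```

View pics/w6.png

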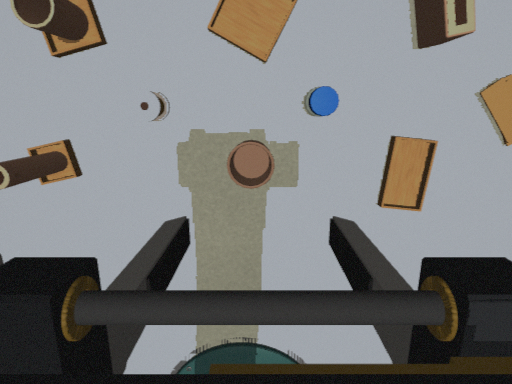

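The cup stands undisturbed at (251,165) against (250,165) predicted, so the failed grip didn't move it. I'll retry step by step, watching the fingers in the scene view.

Run:
```python
from h import *
xy=(.451,-.0203)
robot.gripper_to(.085); st("open")
robot.move_ptp((*xy,.11),down(-np.pi/2)); st("pre")
print(robot.move_linear((*xy,.034),.08,threshold=6)); st("low")
a=robot.grab_frame("scene")[110:230,150:310,::-1]
robot.gripper_to(.058); st("close")
b=robot.grab_frame("scene")[110:230,150:310,::-1]
cv2.imwrite("pics/s2.png",cv2.resize(np.hstack([a,b]),None,fx=2.5,fy=2.5,interpolation=cv2.INTER_CUBIC))
```

```text
open t 35.7 p [ 0.4504 -0.0305  0.2699] F [-0.4  0.1  0.7] open 0.085 g 0.0 q [ 0.28  0.04 -0.28  1.92  0.01  1.18 -1.58]
pre t 36.4 p [ 0.4519 -0.0205  0.111 ] F [ 0.1  0.1 -0.4] open 0.0848 g 0.0 q [ 0.24  0.24 -0.29  2.1   0.09  0.82 -1.68]
False
low t 37.5 p [ 0.4513 -0.0203  0.0344] F [ 0.4  0.3 -0.9] open 0.0848 g 0.0 q [ 0.21  0.37 -0.27  2.15  0.16  0.64 -1.74]
close t 38.1 p [ 0.4511 -0.0202  0.0341] F [-0.8  0.2  3.6] open 0.0622 g 30.0 q [ 0.21  0.37 -0.27  2.15  0.16  0.64 -1.74]
```

View pics/s2.png

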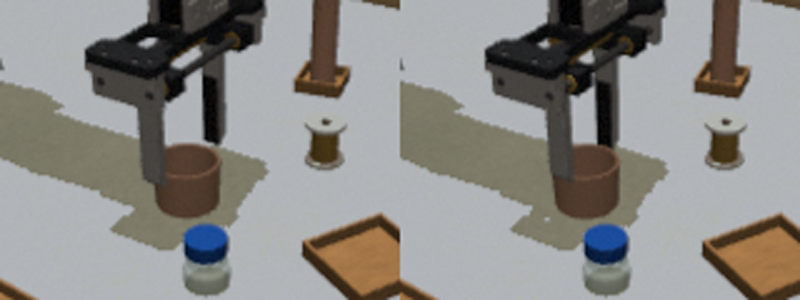

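This time the fingers hold at 62.2 mm with 30 N, which matches the cup's diameter. I'll check where the cup sits relative to the fingers, then lift a little.

Run:
```python
from h import *
ci=robot.camera_info("scene")
print(proj(ci,[(.451,-.02,.046),(.461,-.02,.046)]),"seen rim ~ (225.2,175.2)")
xy=robot.get_state()["ee_pos"][:2]
robot.move_linear((*xy,.05),.03); robot.pause(.3); st("up16")
b=robot.grab_frame("scene")[110:230,150:310,::-1]
cv2.imwrite("pics/s3.png",cv2.resize(b,None,fx=3,fy=3,interpolation=cv2.INTER_CUBIC))
```

```text
[[223.78933867 174.08093774]
 [227.40319662 175.25710151]] seen rim ~ (225.2,175.2)
up16 t 39.1 p [ 0.451  -0.0202  0.0499] F [ 0.9 -0.8 -1.8] open 0.0623 g 30.0 q [ 0.22  0.34 -0.28  2.14  0.15  0.67 -1.73]
```

View pics/s3.png

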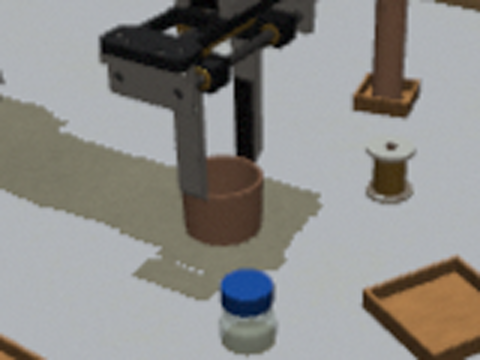

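The cup is lifted level with about 1.8 N of load, matching 0.16 kg. Placing it.

Run:
```python
from h import *
import pickle
xy=robot.get_state()["ee_pos"][:2]
robot.move_linear((*xy,.17),.12); s=st("up")
if s["opening"]<.055: raise SystemExit("lost")
place(P["large"],.034,-np.pi/2,.17,.085)
robot.move_ptp((.53,-.17,.28),down(-np.pi/2)); st("look")
ci=robot.camera_info("wrist"); im=robot.grab_frame("wrist"); cv2.imwrite("pics/w7.png",im[:,:,::-1]); pickle.dump(ci,open("w7.pkl","wb"))
print(proj(ci,[(*P["large"],.049),(.642,-.2515,.07),(*P["oblong"],.016)]))
```

```text
up t 40.3 p [ 0.4507 -0.0202  0.1694] F [ 0.5 -0.2 -1.7] open 0.0619 g 30.0 q [ 0.26  0.15 -0.3   2.05  0.05  0.95 -1.65]
touch True
down t 43.1 p [ 0.6408 -0.0218  0.037 ] F [ 1.  -1.1  3.2] open 0.0623 g 30.0 q [ 0.18  0.64 -0.27  1.68  0.21  0.85 -1.75]
above nominal -1.6942245600892747e-07
clear t 45.1 p [ 0.6405 -0.0215  0.199 ] F [ 0.2 -0.2  0.1] open 0.0849 g 0.0 q [ 0.21  0.46 -0.31  1.56  0.15  1.15 -1.7 ]
look t 46.0 p [ 0.5305 -0.1688  0.2793] F [ 0.3 -0.1 -0.8] open 0.0849 g 0.0 q [ 0.49  0.24 -0.28  1.67  0.07  1.24 -1.38]
[[141.54072747  77.29888156]
 [327.86714896  75.01686049]
 [307.96194256 224.42379911]]
```

View pics/w7.png

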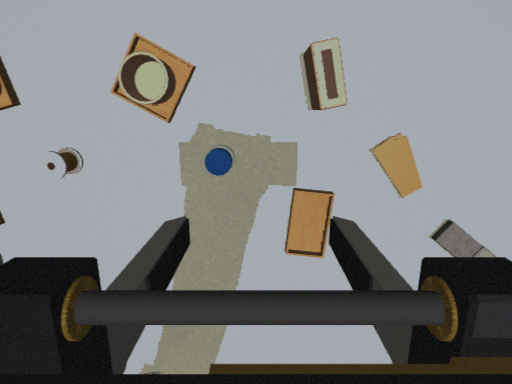

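The cup is in the large box, rim about (143,78) against (141.5,77) predicted. The slab top is at (329,73) against (328,75) predicted. Picking and placing the slab, with a check on the grip.

```bash
python3 - <<'E'
from h import *
import pickle
d=np.deg2rad
if pick((.642,-.252),.05,d(11.6-90),.065,.17,.12):
    s=robot.get_state()
    if not .028<s["opening"]<.038: raise SystemExit("lost")
    place(P["oblong"],.05,d(-6-90),.17,.06)
    robot.move_ptp((.42,-.02,.32),down(-np.pi/2)); st("look")
    im=robot.grab_frame("wrist"); cv2.imwrite("pics/w8.png",im[:,:,::-1])
    im=robot.grab_frame("top"); cv2.imwrite("pics/top1.png",im[:,:,::-1])
    im=robot.grab_frame("scene"); cv2.imwrite("pics/s4.png",im[:,:,::-1])
E
python3 - <<'E'
import cv2,numpy as np
a=cv2.imread("pics/top1.png")[90:290,90:430];b=cv2.imread("pics/s4.png")[120:320,100:440]
cv2.imwrite("pics/fin.png",cv2.resize(np.vstack([a,b]),None,fx=1.5,fy=1.5,interpolation=2))
E
```

```text
gripped t 48.7 p [ 0.6421 -0.2521  0.0502] F [-0.5  0.7  1.6] open 0.0335 g 30.0 q [ 0.5   0.69 -0.24  1.54  0.19  0.93 -1.18]
lifted t 50.0 p [ 0.6415 -0.2519  0.1689] F [-0.4  0.4 -2.3] open 0.0333 g 30.0 q [ 0.51  0.57 -0.27  1.45  0.16  1.14 -1.15]
touch True
down t 52.8 p [ 0.432  -0.2444  0.053 ] F [-0.6 -0.6  5.3] open 0.0334 g 30.0 q [ 0.63  0.4  -0.21  2.04  0.12  0.72 -1.33]
above nominal 1.8889966422304394e-05
clear t 54.7 p [ 0.4318 -0.2441  0.1992] F [ 0.7  0.4 -0.1] open 0.0601 g 0.0 q [ 0.66  0.19 -0.23  1.92  0.05  1.04 -1.27]
look t 55.7 p [ 0.4199 -0.0213  0.3192] F [ 0.3  0.2 -0.3] open 0.0599 g 0.0 q [ 0.43 -0.06 -0.43  1.9  -0.02  1.3  -1.56]
```

View pics/fin.png

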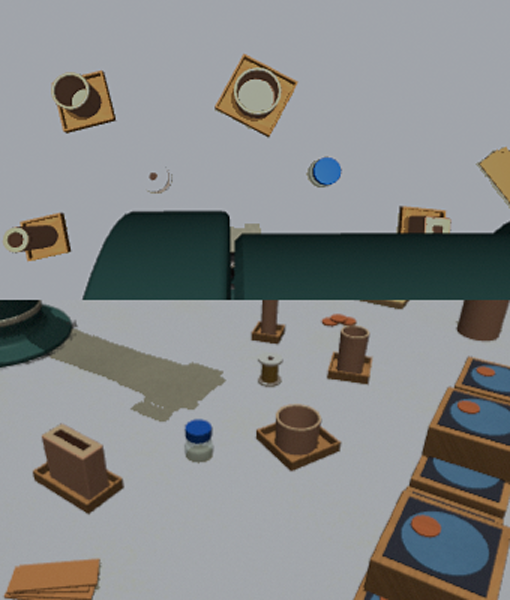

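All four pots stand upright in their boxes: vase (270,320), tumbler (352,350), cup (297,430), slab (75,460). The spool and jar are unmoved. Every touchdown was within 0.1 mm of floor height.

```bash
python3 -c "
from rig import robot
print(robot.sign_off())"
```

```text
the job is handed in; nothing more can be done
None
```

All four pots are packed upright, flat on the floors of their boxes in the order asked, the spool and jar were left untouched, and the job was handed in at about 56 s; the first try at the low cup closed on nothing without moving it, and the second held.

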